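# Log and set a metering valve on a lab bench

### The job

Log the valve first: take the wand scanner out of its stand, hold it window-down and still over the middle of the barcode tag on the valve's base plate, 3 to 12 cm above it, for a good second, and put it back upright in its stand. Then, gripping the wheel's upright crank handle, close the valve clockwise fully to its stop and back it off exactly two full turns. Finish there still holding the crank handle in the gripper (do not let go), with all the other things on the bench left where they are.

Things in the scene. Friction and masses are not known exactly. Their poses are not given: they have to be found in the camera images.
- valve: Fixed brass valve on an aluminium base plate 110 mm (x) by 225 mm (y), 8 mm thick. Origin: on the bench surface exactly under the vertical stem axis. The plate reaches 65 mm to its own -y side and 160 mm to its own +y side, where the barcode tag lies. A grey-painted three-spoke handwheel, 106 mm over the rim, lies level on the stem; its rim top is 114 mm above the bench, its hub top 116 mm.
- tag (a point): Middle of the barcode tag, a white plate 46 by 64 mm with black bars, face up on the base plate, 11 mm above the bench and 118 mm from the stem axis on the valve's +y side.
- wheel (a joint): Angle of the handwheel in rad: 0 = fully closed against a hard stop, grows as it opens, counter-clockwise seen from above; one turn is 6.283. It starts somewhat open. It does not rise or sink, has friction of about 0.12 N m (2 to 3 N at the crank handle), stays where it is left, and goes well past two turns open. At value 0 the crank handle stands on the valve's own +x side of the stem; at value q it stands at angle q counter-clockwise from there.
- crank_mid (a point): Middle of the grip of the crank handle: an upright round bright aluminium grip, diameter 22 mm, 48 mm tall (from 114.5 to 162.5 mm above the bench), 47 mm from the stem axis, carried round by the wheel. It revolves freely on its own pin, so a gripper that keeps its own orientation can lead it round in circles. This point is on the grip's axis, 140.5 mm above the bench.
- scanner: Loose wand scanner, white, upright and round, 150 mm tall, 130 to 210 g. Origin: centre of its flat lower end, which is the scanning window; it scans along its own -z. Head: diameter 40 mm for the lowest 45 mm; then a round grip, diameter 30 mm, from 58 to 140 mm above the origin. z is its long axis, up.
- stand: Fixed grey cup stand of the scanner. Origin: centre of its underside, on the bench. Foot disc diameter 96 mm; cup with bore 54 mm widening to about 64 mm at the mouth, 42 mm above the bench; the cup's floor, on which the scanner stands, is 6 mm above the bench.
- vial: Bystander: small jar, diameter 28, 55 mm tall; origin under its centre.
- beaker: Bystander: glass beaker, diameter 66, 70 mm tall; origin under its centre.
- tipbox: Bystander: box 77 by 112 by 53 mm; origin under its centre.
- holder: Bystander: white rod of diameter 28 on a blue round foot of diameter 68, 108 mm tall; origin under its centre.
- heatblock: Bystander: aluminium block 70 by 90 by 40 mm; origin under its centre.
- spanner: Bystander: spanner lying flat; origin under its middle.
Not all that is in view belongs to the job. What is shaped like the scanner but purple or red is not meant.

How it is judged:
By the outcome, as a careful person would: the job done as asked, in the order asked, and still so for the second after the job is handed in, while the arm keeps its last pose, push and grip.
It also fails if it takes over 72 s, if anything falls off the work surface, if the arm or the gripper's body presses on something with over 40 N, if the wrist force passes 120 N, or if a joint passes its speed limit or range.

### The arm

A 7-joint arm with a two-finger parallel gripper is mounted at the origin on the work surface. World frame = base frame: x ahead of the robot, y to its left, z up, the work surface at z = 0. Lengths are in mm, angles in rad, forces in N, time in s.
With the tool pointing down it reaches from about 350 to 900 mm from the base axis. Payload 19.9 kg.
Tool frame: the origin (TCP) lies midway between the tips of the shut fingers; the grasp point (between the pads) lies ctrl.tcp_to_grasp behind it (ctrl.tcp_to_grasp is the distance from the TCP to the grasp point, in mm); z points along the fingers, y is the line along which they close (so a half turn about z gives the same grasp; the last joint's range is limited). The gripper opens to 94 mm and grips with 3 to 60 N. Pads are 16 mm wide; open, the fingers measure 119 mm over their backs; the gripper's body (75 mm by 177 mm) begins 78 mm behind the grasp point.
Start: joints at [-1.244, 0.417, -0.01, 1.614, 0.005, 1.111, -0.053], TCP at [224.716, 583.182, 205.425] pointing down, gripper open.
Joint ranges: [-2.81, 2.81], [-0.39, 2.02], [-1.27, 1.25], [0.06, 2.57], [-1.19, 4.33], [0.19, 2], [-2.82, 2.82]. Speed limits (rad/s): [1.89, 1.89, 2.39, 2.39, 3.01, 3.01, 3.01].

### API

Orientations are given as a rotation vector (axis times angle).
In Python, from plant import ctrl, vision, job gives the robot as it stands.
- The arm moves only by the tool apply_moves, never from a script. Its argument "series" is a list of rows, each a list of 6 numbers: the shift along the tool's x, y, z in m, then the turn, a rotation vector about the tool's x, y, z in degrees. In form: [[dx, dy, dz, wx, wy, wz], ...]. A call has exactly 10 rows; each row shifts and turns the commanded pose from where the row before left it, along the tool's axes as they then stand; what a row does not reach is not made up. A row lasts 1/12 s, in which the tool goes at most 41.7 mm and 7.16 degrees, less where a joint would pass 70% of its speed; a pose out of reach is approached as far as the arm can. A call is refused whole if a number of a shift passes 0.0417 or a number of a turn 7.16, either way. A call with a gripper value outside its range is refused whole. "jaw" is the opening, from 0 (shut) to 1 (fully open), set as the call begins (left out, the last holds). The fingers move at their own pace and stop on an object; "grip_force" is the grip in N (left out, the last holds). Time passes only in rows, so rows that do not move let the fingers close, or fill a call up. It gives the time, the measured TCP pose, the force, the opening and the grip force at its end, in the units of the state.
- ctrl.read_state(): the state, without advancing time (a new reading comes with each control period).
- vision.snapshot(name): name is "scene" or "top"; returns a dict with "pixels" (400x640x3 uint8, red, green, blue), "mtx" (3x3 intrinsics, pixels), "world_from_camera" (4x4, takes a point from camera to world coordinates). Camera axes: x right, y down, z forward; pixel columns grow to the right and rows downward; lengths in mm; the calibration is good to about 2 mm. A picture is of the moment at which its call begins. There is no depth.
- job.hand_in(): hands the job in; it is judged then, once.
The state is a dict: "t": time; "joint_pos": joint angles; "qd": joint speeds; "joint_efforts": joint torques, N m; "ee_pos": TCP position; "orientation": TCP orientation; "wrist_force": force on the tool from outside, world axes, zero at the start; "moment": the same for the moment, N m; "opening": finger opening in mm; "gripper_force": force on a finger pad.
Only numpy, scipy, OpenCV 4.12 (cv2) and the standard library are available. Lean on these libraries where they do the work, as an engineer would, in place of code of your own. Each camera call takes 0.05 s, during which the arm holds its last target. There are 200 camera calls.

## Working session

There is one attempt and no reset: what is moved stays moved. The work goes in short steps, Python scripts to look and compute and a tool call to move; the robot and the scene stay as the last step left them, time stands still between calls to the robot, and variables do not carry over. Pictures are saved under pics/ and viewed, at most 10 in all, crops included, and the job is handed in when it is done.

Besides the shell and the picture viewer there is one more tool, called after "Call:" as name([rows], argument=value, ...), one row to a line, values as JSON. apply_moves: Moves the arm, as the interface text tells. Its arguments: {"type":"object","properties":{"series":{"type":"array","items":{"type":"array","items":{"type":"number"}}},"jaw":{"type":"number"},"grip_force":{"type":"number"}},"required":["series"]}

```bash
ls; mkdir -p pics; python3 - <<'E'
from plant import ctrl, vision, job
import cv2,numpy as np
print(ctrl.read_state(), ctrl.tcp_to_grasp)
for n in("scene","top"):
    s=vision.snapshot(n); cv2.imwrite(f"pics/{n}0.png",s["pixels"][:,:,::-1]); print(n,s["mtx"].tolist(),np.round(s["world_from_camera"],4).tolist())
E
```

```text
pics
{'t': 0.0, 'joint_pos': array([-1.24452131,  0.41795203, -0.01030487,  1.61415465,  0.00469233,
        1.11071356, -0.05301964]), 'qd': array([-2.38989775e-04,  1.25867532e-03, -2.21985437e-03,  9.95105471e-05,
        1.58655569e-06, -9.08562771e-05,  1.34364086e-03]), 'joint_efforts': array([ 2.29096666e-03, -8.51270342e+01,  6.39835205e-01, -4.25951028e+01,
       -4.88901918e-02,  1.89600623e-02,  1.40375678e-04]), 'ee_pos': array([224.58732511, 582.85490015, 204.84718664]), 'orientation': array([-5.74444393e-01, -3.08848635e+00,  1.87823091e-03]), 'wrist_force': array([-0.65646304,  0.06450192,  0.1029329 ]), 'moment': array([-0.00255031,  0.00043289, -0.00409331]), 'gripper_force': 0.0, 'opening': 93.90310908567186} 18.8
scene [[363.2809850197647, 0.0, 318.83262485739175], [0.0, 363.2809850197647, 198.8175264414554], [0.0, 0.0, 1.0]] [[0.5001, 0.5632, -0.6579, 1106.0185], [0.8659, -0.314, 0.3894, -359.568], [0.0128, -0.7644, -0.6447, 695.2271], [0.0, 0.0, 0.0, 1.0]]
top [[388.8432667443853, 0.0, 310.47117708570056], [0.0, 388.8432667443853, 192.5266468810526], [0.0, 0.0, 1.0]] [[0.0218, -0.9917, 0.1263, 398.8137], [-0.9997, -0.021, 0.0081, -18.3704], [-0.0054, -0.1265, -0.992, 1271.1045], [0.0, 0.0, 0.0, 1.0]]
```

View pics/scene0.png

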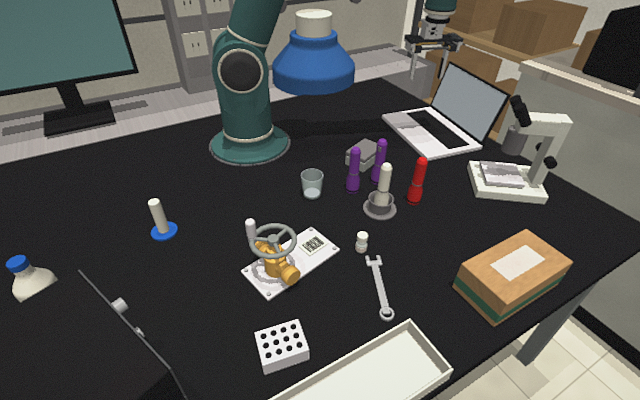

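View pics/top0.png

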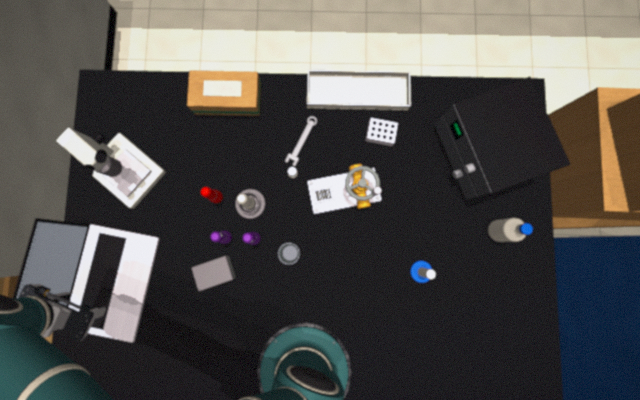

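The scene view shows the white scanner in its stand at about (380,207), the valve wheel at (274,240) with its crank at (250,230), and the tag at (315,244). In the top view the stand is at (250,204), the wheel at (361,187), the crank at (377,191) and the tag at (323,194). I'll zoom in to measure these.

```bash
cat > h.py <<'E'
from plant import ctrl, vision, job
import cv2,numpy as np
def ray(s,u,v):
    T=np.array(s["world_from_camera"]);d=T[:3,:3]@np.linalg.inv(s["mtx"])@[u,v,1];return T[:3,3],d
def onz(s,u,v,z):
    o,d=ray(s,u,v);return o+d*(z-o[2])/d[2]
def proj(s,p):
    T=np.array(s["world_from_camera"]);p=np.atleast_2d(p)
    c=(p-T[:3,3])@T[:3,:3];q=c@np.array(s["mtx"]).T;return q[:,:2]/q[:,2:]
def crop(s,u0,v0,w,h,k):
    return cv2.resize(s["pixels"][v0:v0+h,u0:u0+w,::-1],None,fx=k,fy=k,interpolation=cv2.INTER_CUBIC)
E
python3 - <<'E'
from h import *
a=vision.snapshot("scene");b=vision.snapshot("top")
A=crop(a,235,150,200,150,4);cv2.imwrite("pics/c1.png",A)
B=crop(b,225,150,170,80,4.7);cv2.imwrite("pics/c2.png",B)
E
```

```text
(no output)
```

View pics/c1.png

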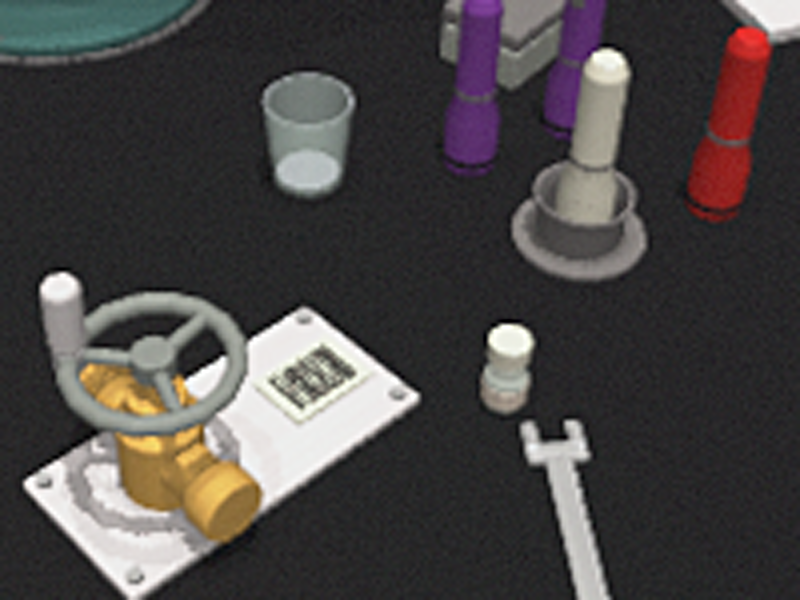

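View pics/c2.png

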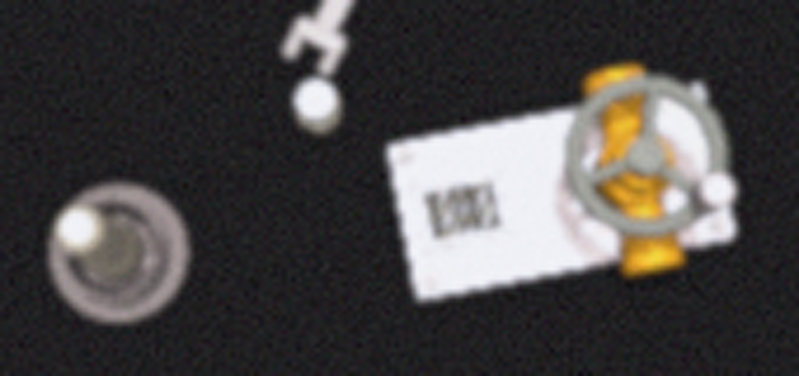

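The crops show hub, crank top, plate corners, tag, foot disc and scanner top clearly: c1 hub (153,352), crank (62,284); c2 hub (645,157), crank (717,190), stand (119,253). Next I'll turn these into positions.

```bash
cat > m.py <<'E'
from h import *
a=vision.snapshot("scene");b=vision.snapshot("top")
f=lambda x,y:((x+.5)/4-.5+235,(y+.5)/4-.5+150)
g=lambda x,y:((x+.5)/4.7-.5+225,(y+.5)/4.7-.5+150)
def show(n,pa,pb,z):
    print(n,*[np.round(onz(s,*k(*p),z)[:2],1) for s,k,p in((a,f,pa),(b,g,pb)) if p])
show("hub",(153,352),(645,157),116)
show("crank",(62,281),(717,190),162)
show("tag",(312,383),(463,210),11)
for pa,pb in (((305,308),(418,300)),((420,397),(388,145)),((135,598),(700,83)),((25,485),(737,240))): show("corner",pa,pb,8)
show("scantop",(607,56),(76,228),156)
show("foot",(579,231),(119,253),4)
show("mouth",(584,199),(115,248),42)
show("beaker",(308,98),None,70); show("vialtop",(511,338),(317,98),55)
show("purp1",(482,6),None,150)
show("red",(747,40),None,150)
E
python3 m.py
```

```text
hub [ 580.1 -163.5] [ 578.  -162.5]
crank [ 550.9 -199.6] [ 551.4 -200.9]
tag [558.7 -51.6] [554.4 -49.5]
corner [494.7 -21.1] [491.4 -19.6]
corner [600.1   3.4] [599.5   3.7]
corner [ 647.7 -213.3] [ 648.1 -214.3]
corner [ 544. -238.] [ 537.8 -240.1]
scantop [518.2 191.6] [520.3 191.6]
foot [518.7 191.2] [520.  189.5]
mouth [525.6 184.6] [519.7 186.1]
beaker [361.5  55.4]
vialtop [621.3  53.3] [623.1  51.6]
purp1 [421.4 159.7]
red [542.4 292.2]
```

Call:
apply_moves([
  [0, 0, 0, 0, 0, -7.03],
  [0, 0, 0, 0, 0, -7.03],
  [0, 0, 0, 0, 0, -7.03],
  [-0.0245, -0.0326, 0, 0, 0, 0],
  [-0.0245, -0.0326, 0, 0, 0, 0],
  [-0.0245, -0.0326, 0, 0, 0, 0],
  [-0.0245, -0.0326, 0, 0, 0, 0],
  [-0.0245, -0.0326, 0, 0, 0, 0],
  [-0.0245, -0.0326, 0, 0, 0, 0],
  [-0.0245, -0.0326, 0, 0, 0, 0],
], jaw=1)

```text
t: 1.13
ee_pos: [397.1, 353.3, 205.7]
orientation: [-0.001, 3.141, 0.0]
wrist_force: [1.3, 0.8, 0.1]
opening: 93.9
gripper_force: 0.0
```

Call:
apply_moves([
  [-0.0245, -0.0325, 0, 0, 0, 0],
  [-0.0245, -0.0325, 0, 0, 0, 0],
  [-0.0245, -0.0325, 0, 0, 0, 0],
  [-0.0245, -0.0325, 0, 0, 0, 0],
  [-0.0245, -0.0325, 0, 0, 0, 0],
  [0, 0, 0, 0, 0, 0],
  [0, 0, 0, 0, 0, 0],
  [0, 0, 0, 0, 0, 0],
  [0, 0, 0, 0, 0, 0],
  [0, 0, 0, 0, 0, 0],
])

```text
t: 1.97
ee_pos: [518.2, 193.8, 205.5]
orientation: [0.004, -3.141, -0.0]
wrist_force: [-0.4, -0.2, 1.3]
opening: 94.2
gripper_force: 0.0
```

```bash
python3 - <<'E'
from h import *
s=ctrl.read_state(); print(s["t"],s["ee_pos"],s["orientation"],s["wrist_force"])
a=vision.snapshot("scene");cv2.imwrite("pics/c3.png",crop(a,300,60,150,170,3.5))
E
```

```text
1.9667 [518.1866115  193.80869783 205.48990881] [ 3.68391826e-03 -3.14143311e+00 -3.51228097e-04] [-0.36071747 -0.15041335  1.27820785]
```

View pics/c3.png

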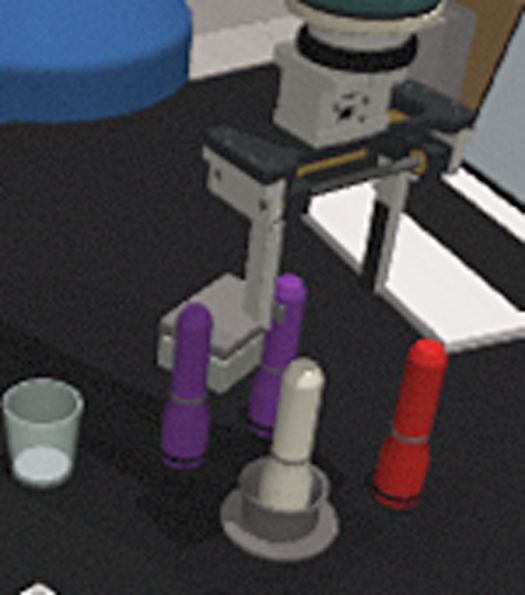

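The open gripper hangs above the scanner (fingertips at about (265,320) and (375,285) in the crop), and the purple and red wands are outside its fingers. I'll descend.

Call:
apply_moves([
  [-0.001, -0.002, 0.018, 0, 0, 0],
  [0, 0, 0.018, 0, 0, 0],
  [0, 0, 0.018, 0, 0, 0],
  [0, 0, 0.018, 0, 0, 0],
  [0, 0, 0.018, 0, 0, 0],
  [0, 0, 0.018, 0, 0, 0],
  [0, 0, 0, 0, 0, 0],
  [0, 0, 0, 0, 0, 0],
  [0, 0, 0, 0, 0, 0],
  [0, 0, 0, 0, 0, 0],
])

```text
t: 2.85
ee_pos: [520.4, 191.0, 98.7]
orientation: [-0.001, 3.14, 0.001]
wrist_force: [-1.1, 0.3, 0.3]
opening: 94.1
gripper_force: 0.0
```

Call:
apply_moves([
  [0, 0, 0, 0, 0, 0],
  [0, 0, 0, 0, 0, 0],
  [0, 0, 0, 0, 0, 0],
  [0, 0, 0, 0, 0, 0],
  [0, 0, 0, 0, 0, 0],
  [0, 0, 0, 0, 0, 0],
  [0, 0, 0, 0, 0, 0],
  [0, 0, 0, 0, 0, 0],
  [0, 0, 0, 0, 0, 0],
  [0, 0, 0, 0, 0, 0],
], jaw=0, grip_force=25)

```text
t: 3.68
ee_pos: [519.8, 190.5, 97.5]
orientation: [0.0, -3.142, 0.0]
wrist_force: [0.1, 0.1, -0.2]
opening: 31.2
gripper_force: 0.0
```

Call:
apply_moves([
  [0, 0, 0, 0, 0, 0],
  [0, 0, 0, 0, 0, 0],
  [0, 0, 0, 0, 0, 0],
  [0, 0, 0, 0, 0, 0],
  [0, 0, -0.005, 0, 0, 0],
  [0, 0, -0.01, 0, 0, 0],
  [0, 0, -0.015, 0, 0, 0],
  [0, 0, -0.015, 0, 0, 0],
  [0, 0, -0.015, 0, 0, 0],
  [0, 0, -0.01, 0, 0, 0],
])

```text
t: 4.52
ee_pos: [520.3, 190.6, 169.7]
orientation: [-0.0, 3.14, 0.001]
wrist_force: [-0.2, 0.4, -1.9]
opening: 29.6
gripper_force: 25.0
```

```bash
python3 - <<'E'
from h import *
s=ctrl.read_state(); print(s["t"],s["ee_pos"],s["opening"],s["wrist_force"],s["gripper_force"])
a=vision.snapshot("scene");cv2.imwrite("pics/c4.png",crop(a,300,60,150,170,3.5))
E
```

```text
4.5167 [520.28539038 190.63571565 169.68887094] 29.600892460000523 [-0.18463655  0.36179683 -1.93787227] 24.999673976562917
```

View pics/c4.png

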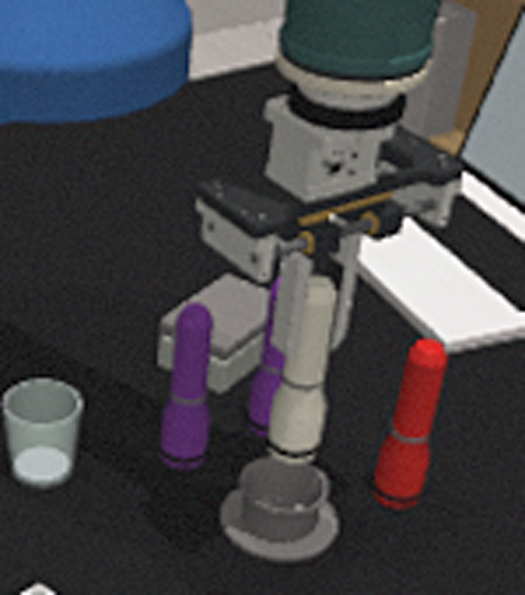

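The scanner hangs upright in the fingers, clear of the stand's mouth (280,465). Next I'll carry it over the tag.

Call:
apply_moves([
  [-0.002, -0.015, 0, 0, 0, 0],
  [-0.0045, -0.03, 0, 0, 0, 0],
  [-0.0045, -0.03, 0, 0, 0, 0],
  [-0.0045, -0.03, 0, 0, 0, 0],
  [-0.0045, -0.03, 0, 0, 0, 0],
  [-0.0045, -0.03, 0, 0, 0, 0],
  [-0.0045, -0.03, 0, 0, 0, 0],
  [-0.0045, -0.03, 0, 0, 0, 0],
  [-0.0015, -0.015, 0.005, 0, 0, 0],
  [0, 0, 0.005, 0, 0, 0],
])

```text
t: 5.4
ee_pos: [554.9, -53.6, 157.4]
orientation: [0.007, 3.141, -0.002]
wrist_force: [-0.7, -0.5, -2.6]
opening: 29.5
gripper_force: 25.0
```

Call:
apply_moves([
  [0, 0, 0, 0, 0, 0],
  [0, 0, 0, 0, 0, 0],
  [0, 0, 0, 0, 0, 0],
  [0, 0, 0, 0, 0, 0],
  [0, 0, 0, 0, 0, 0],
  [0, 0, 0, 0, 0, 0],
  [0, 0, 0, 0, 0, 0],
  [0, 0, 0, 0, 0, 0],
  [0, 0, 0, 0, 0, 0],
  [0, 0, 0, 0, 0, 0],
])

```text
t: 6.23
ee_pos: [554.9, -49.4, 157.5]
orientation: [-0.001, 3.142, -0.0]
wrist_force: [0.2, -0.4, -1.7]
opening: 29.7
gripper_force: 25.0
```

```bash
python3 - <<'E'
from h import *
s=ctrl.read_state(); print(s["t"],s["ee_pos"],s["opening"],s["wrist_force"],s["gripper_force"])
a=vision.snapshot("scene");A=crop(a,225,60,150,220,2.7)
b=vision.snapshot("top");B=crop(b,280,140,130,100,3)
C=np.zeros((A.shape[0],A.shape[1]+B.shape[1],3),np.uint8);C[:,:A.shape[1]]=A;C[:B.shape[0],A.shape[1]:]=B
cv2.imwrite("pics/c5.png",C);print(C.shape)
E
```

```text
6.2333 [554.90214162 -49.38564932 157.49868914] 29.655776105899033 [ 0.2257173  -0.37319068 -1.70462345] 24.999671137193218
(594, 795, 3)
```

View pics/c5.png

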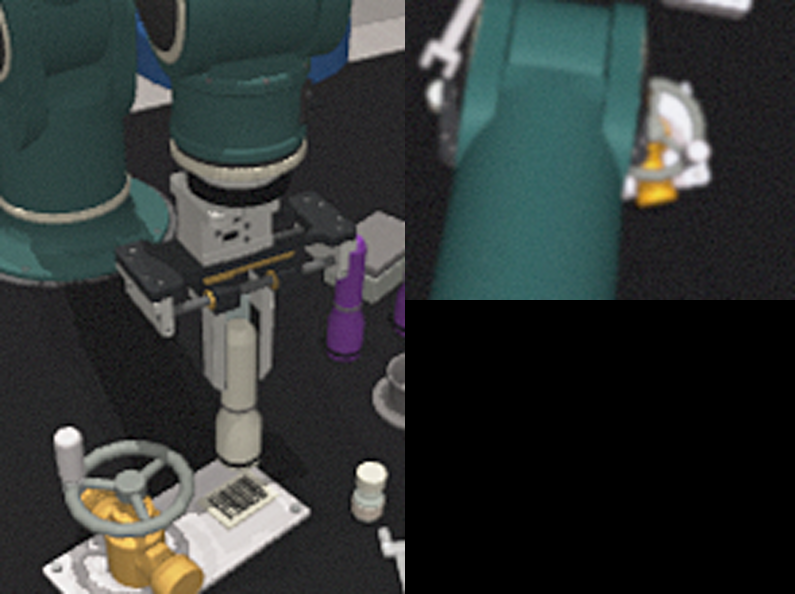

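The scanner hangs upright over the tag, its lower end at (238,457) in the composite and the tag at (240,497). I'll keep holding it still.

Call:
apply_moves([
  [0, 0, 0, 0, 0, 0],
  [0, 0, 0, 0, 0, 0],
  [0, 0, 0, 0, 0, 0],
  [0, 0, 0, 0, 0, 0],
  [0, 0, 0, 0, 0, 0],
  [0, 0, 0, 0, 0, 0],
  [0, 0, 0, 0, 0, 0],
  [0, 0, 0, 0, 0, 0],
  [0, 0, 0, 0, 0, 0],
  [0, 0, 0, 0, 0, 0],
])

```text
t: 7.17
ee_pos: [554.9, -49.4, 157.5]
orientation: [-0.0, 3.142, -0.0]
wrist_force: [-0.5, -0.7, -1.6]
opening: 29.3
gripper_force: 25.0
```

Call:
apply_moves([
  [0, 0, 0, 0, 0, 0],
  [0, 0, 0, 0, 0, 0],
  [0, 0, 0, 0, 0, 0],
  [0, 0, 0, 0, 0, 0],
  [0, 0, 0, 0, 0, 0],
  [0, 0, 0, 0, 0, 0],
  [0, 0, 0, 0, 0, 0],
  [0, 0, 0, 0, 0, 0],
  [0, 0, 0, 0, 0, 0],
  [0, 0, 0, 0, 0, 0],
])

```text
t: 8.0
ee_pos: [554.9, -49.4, 157.5]
orientation: [0.001, -3.142, 0.0]
wrist_force: [0.6, -0.1, -2.1]
opening: 29.9
gripper_force: 25.0
```

```bash
python3 - <<'E'
from h import *
a=vision.snapshot("scene")
print(onz(a,225+238/2.7,60+457/2.7,66), onz(a,225+238/2.7,60+328/2.7,213))
print(onz(a,225+240/2.7,60+498/2.7,11)); print(ctrl.read_state()["ee_pos"])
E
```

```text
[557.05065893 -49.2934287   66.        ] [557.07408199 -49.75557888 213.        ]
[557.47390612 -47.20344796  11.        ]
[554.90920717 -49.42623148 157.49328144]
```

Call:
apply_moves([
  [0.002, 0.015, -0.01, 0, 0, 0],
  [0.0045, 0.03, -0.005, 0, 0, 0],
  [0.0045, 0.03, 0, 0, 0, 0],
  [0.0045, 0.03, 0, 0, 0, 0],
  [0.0045, 0.03, 0, 0, 0, 0],
  [0.0045, 0.03, 0, 0, 0, 0],
  [0.0045, 0.03, 0, 0, 0, 0],
  [0.0045, 0.03, 0, 0, 0, 0],
  [0.0015, 0.015, 0, 0, 0, 0],
  [0, 0, 0, 0, 0, 0],
])

```text
t: 8.88
ee_pos: [518.9, 194.6, 172.3]
orientation: [0.008, -3.141, -0.002]
wrist_force: [0.1, -0.3, -1.9]
opening: 29.6
gripper_force: 25.0
```

Call:
apply_moves([
  [0, 0, 0, 0, 0, 0],
  [0, 0, 0, 0, 0, 0],
  [0, 0, 0, 0, 0, 0],
  [0, 0, 0, 0, 0, 0],
  [0, 0, 0, 0, 0, 0],
  [0, 0, 0, 0, 0, 0],
  [0, 0, 0, 0, 0, 0],
  [0, 0, 0, 0, 0, 0],
  [0, 0, 0, 0, 0, 0],
  [0, 0, 0, 0, 0, 0],
])

```text
t: 9.72
ee_pos: [519.8, 190.6, 172.5]
orientation: [-0.0, 3.142, -0.0]
wrist_force: [0.2, 1.2, -1.9]
opening: 29.9
gripper_force: 25.0
```

Call:
apply_moves([
  [0, 0, 0.01, 0, 0, 0],
  [0, 0, 0.012, 0, 0, 0],
  [0, 0, 0.012, 0, 0, 0],
  [0, 0, 0.012, 0, 0, 0],
  [0, 0, 0.01, 0, 0, 0],
  [0, 0, 0.008, 0, 0, 0],
  [0, 0, 0.005, 0, 0, 0],
  [0, 0, 0.003, 0, 0, 0],
  [0, 0, 0.002, 0, 0, 0],
  [0, 0, 0, 0, 0, 0],
])

```text
t: 10.55
ee_pos: [519.9, 190.6, 98.4]
orientation: [-0.0, 3.142, -0.0]
wrist_force: [0.9, -0.6, -0.8]
opening: 29.4
gripper_force: 25.0
```

Call:
apply_moves([
  [0, 0, 0.0005, 0, 0, 0],
  [0, 0, 0.0005, 0, 0, 0],
  [0, 0, 0, 0, 0, 0],
  [0, 0, 0, 0, 0, 0],
  [0, 0, 0, 0, 0, 0],
  [0, 0, 0, 0, 0, 0],
  [0, 0, 0, 0, 0, 0],
  [0, 0, 0, 0, 0, 0],
  [0, 0, 0, 0, 0, 0],
  [0, 0, 0, 0, 0, 0],
])

```text
t: 11.38
ee_pos: [519.8, 190.6, 97.5]
orientation: [0.001, -3.142, 0.0]
wrist_force: [0.1, -0.2, -2.7]
opening: 29.7
gripper_force: 25.0
```

Call:
apply_moves([
  [0, 0, 0.0005, 0, 0, 0],
  [0, 0, 0, 0, 0, 0],
  [0, 0, 0.0005, 0, 0, 0],
  [0, 0, 0, 0, 0, 0],
  [0, 0, 0, 0, 0, 0],
  [0, 0, 0, 0, 0, 0],
  [0, 0, 0, 0, 0, 0],
  [0, 0, 0, 0, 0, 0],
  [0, 0, 0, 0, 0, 0],
  [0, 0, 0, 0, 0, 0],
])

```text
t: 12.22
ee_pos: [520.3, 190.6, 97.4]
orientation: [-0.0, 3.141, 0.001]
wrist_force: [-3.5, -1.9, 13.0]
opening: 29.7
gripper_force: 25.0
```

Now it's resting on the cup floor (13 N up), so I'll release and rise.

Call:
apply_moves([
  [0, 0, -0.0005, 0, 0, 0],
  [0, 0, 0, 0, 0, 0],
  [0, 0, 0, 0, 0, 0],
  [0, 0, 0, 0, 0, 0],
  [0, 0, 0, 0, 0, 0],
  [0, 0, 0, 0, 0, 0],
  [0, 0, 0, 0, 0, 0],
  [0, 0, 0, 0, 0, 0],
  [0, 0, 0, 0, 0, 0],
  [0, 0, 0, 0, 0, 0],
], jaw=1)

```text
t: 13.05
ee_pos: [519.8, 190.6, 96.9]
orientation: [0.001, -3.142, 0.0]
wrist_force: [-0.8, 1.5, 0.4]
opening: 92.3
gripper_force: 0.0
```

Call:
apply_moves([
  [0, 0, -0.015, 0, 0, 0],
  [0, 0, -0.02, 0, 0, 0],
  [0, 0, -0.02, 0, 0, 0],
  [0, 0, -0.02, 0, 0, 0],
  [0, 0, -0.02, 0, 0, 0],
  [0, 0, -0.01, 0, 0, 0],
  [0, 0, 0, 0, 0, 0],
  [-0.001, -0.02, 0, 0, 0, 0],
  [-0.0025, -0.035, 0, 0, 0, 0],
  [-0.0025, -0.035, 0, 0, 0, 0],
])

```text
t: 13.88
ee_pos: [525.2, 100.2, 200.6]
orientation: [0.004, -3.14, 0.001]
wrist_force: [1.0, -0.9, 0.6]
opening: 94.1
gripper_force: 0.0
```

```bash
python3 - <<'E'
from h import *
s=ctrl.read_state(); print(s["t"],s["ee_pos"],s["opening"],s["joint_pos"])
a=vision.snapshot("scene");A=crop(a,230,60,210,220,2.7)
cv2.imwrite("pics/c6.png",A)
E
```

```text
13.8833 [525.16770999 100.16558846 200.59158545] 94.06789571123721 [-0.41494931  0.26383542  0.19993165  1.84917761 -0.06019381  1.03583135
  1.38245598]
```

View pics/c6.png

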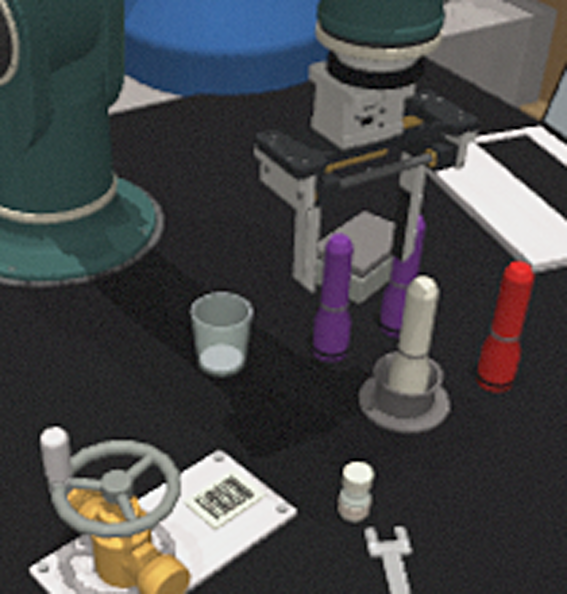

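The scanner stands upright in its stand (414,350) and the other objects haven't moved. Next is the crank.

Call:
apply_moves([
  [-0.0027, -0.0316, 0, 0, 0, 0],
  [-0.0027, -0.0316, 0, 0, 0, 0],
  [-0.0027, -0.0316, 0, 0, 0, 0],
  [-0.0027, -0.0316, 0, 0, 0, 0],
  [-0.0027, -0.0316, 0, 0, 0, 0],
  [-0.0027, -0.0316, 0, 0, 0, 0],
  [-0.0027, -0.0316, 0, 0, 0, 0],
  [-0.0027, -0.0316, 0, 0, 0, 0],
  [-0.0027, -0.0316, 0, 0, 0, 0],
  [-0.001, -0.01, 0, 0, 0, 0],
])

```text
t: 14.77
ee_pos: [550.2, -198.6, 200.7]
orientation: [-0.007, -3.14, 0.003]
wrist_force: [-0.3, -1.7, 0.0]
opening: 93.9
gripper_force: 0.0
```

Call:
apply_moves([
  [0, 0, 0, 0, 0, 0],
  [0, 0, 0, 0, 0, 0],
  [0, 0, 0, 0, 0, 0],
  [0, 0, 0, 0, 0, 0],
  [0, 0, 0, 0, 0, 0],
  [0, 0, 0, 0, 0, 0],
  [0, 0, 0, 0, 0, 0],
  [0, 0, 0, 0, 0, 0],
  [0, 0, 0, 0, 0, 0],
  [0, 0, 0, 0, 0, 0],
])

```text
t: 15.6
ee_pos: [551.2, -193.8, 202.0]
orientation: [-0.001, 3.142, -0.0]
wrist_force: [-0.1, -0.3, -0.1]
opening: 94.0
gripper_force: 0.0
```

Correct y by −6.7 mm and descend 79 mm.

Call:
apply_moves([
  [0, -0.0067, 0.01, 0, 0, 0],
  [0, 0, 0.015, 0, 0, 0],
  [0, 0, 0.015, 0, 0, 0],
  [0, 0, 0.015, 0, 0, 0],
  [0, 0, 0.012, 0, 0, 0],
  [0, 0, 0.008, 0, 0, 0],
  [0, 0, 0.004, 0, 0, 0],
  [0, 0, 0, 0, 0, 0],
  [0, 0, 0, 0, 0, 0],
  [0, 0, 0, 0, 0, 0],
])

```text
t: 16.43
ee_pos: [551.6, -200.7, 123.7]
orientation: [-0.0, 3.141, -0.001]
wrist_force: [0.1, 0.2, -0.7]
opening: 94.5
gripper_force: 0.0
```

Call:
apply_moves([
  [0, 0, 0, 0, 0, 0],
  [0, 0, 0, 0, 0, 0],
  [0, 0, 0, 0, 0, 0],
  [0, 0, 0, 0, 0, 0],
  [0, 0, 0, 0, 0, 0],
  [0, 0, 0, 0, 0, 0],
  [0, 0, 0, 0, 0, 0],
  [0, 0, 0, 0, 0, 0],
  [0, 0, 0, 0, 0, 0],
  [0, 0, 0, 0, 0, 0],
], jaw=0, grip_force=20)

```text
t: 17.27
ee_pos: [551.2, -200.5, 123.0]
orientation: [0.0, -3.142, 0.0]
wrist_force: [0.3, -0.3, 1.0]
opening: 30.6
gripper_force: 0.0
```

Call:
apply_moves([
  [0, 0, 0, 0, 0, 0],
  [0, 0, 0, 0, 0, 0],
  [0, 0, 0, 0, 0, 0],
  [0, 0, 0, 0, 0, 0],
  [0, 0, 0, 0, 0, 0],
  [0, 0, 0, 0, 0, 0],
  [0, 0, 0, 0, 0, 0],
  [0, 0, 0, 0, 0, 0],
  [0, 0, 0, 0, 0, 0],
  [0, 0, 0, 0, 0, 0],
])

```text
t: 18.1
ee_pos: [551.1, -200.9, 123.0]
orientation: [0.0, -3.142, 0.001]
wrist_force: [-1.3, -5.2, -0.1]
opening: 21.6
gripper_force: 20.0
```

```bash
cat > arc.py <<'E'
import sys,json,numpy as np
def arc(cx,cy,px,py,steps,r=47):
    # steps: degrees per row (ccw +). rows from commanded point (px,py)
    th=np.arctan2(py-cy,px-cx)+np.radians(np.cumsum(steps))
    q=np.c_[cx+r*np.cos(th),cy+r*np.sin(th)]; p=np.array([px,py]);out=[]
    for a in q:
        d=np.round((a-p)/1000,4); out.append([-d[0],d[1],0,0,0,0]); p=p+d*1000
    print(json.dumps(out),"end",np.round(p,1),np.degrees(th[-1]).round(1))
    return p
E
python3 -c "
from arc import *
p=arc(579.9,-163.9,551.1,-200.7,[-4,-8]+[-10]*6+[-6,-2])"
```

```text
[[0.0027, 0.0019, 0, 0, 0, 0], [0.0045, 0.0047, 0, 0, 0, 0], [0.0047, 0.0067, 0, 0, 0, 0], [0.0035, 0.0075, 0, 0, 0, 0], [0.0021, 0.0079, 0, 0, 0, 0], [0.0007, 0.0081, 0, 0, 0, 0], [-0.0007, 0.0082, 0, 0, 0, 0], [-0.0021, 0.0079, 0, 0, 0, 0], [-0.002, 0.0045, 0, 0, 0, 0], [-0.0007, 0.0015, 0, 0, 0, 0]] end [ 538.4 -141.8] -208.0
```

Call:
apply_moves([
  [0.0027, 0.0019, 0, 0, 0, 0],
  [0.0045, 0.0047, 0, 0, 0, 0],
  [0.0047, 0.0067, 0, 0, 0, 0],
  [0.0035, 0.0075, 0, 0, 0, 0],
  [0.0021, 0.0079, 0, 0, 0, 0],
  [0.0007, 0.0081, 0, 0, 0, 0],
  [-0.0007, 0.0082, 0, 0, 0, 0],
  [-0.0021, 0.0079, 0, 0, 0, 0],
  [-0.002, 0.0045, 0, 0, 0, 0],
  [-0.0007, 0.0015, 0, 0, 0, 0],
])

```text
t: 18.93
ee_pos: [539.6, -140.6, 123.1]
orientation: [-0.003, 3.139, -0.001]
wrist_force: [9.2, -8.8, -8.2]
opening: 21.4
gripper_force: 20.0
```

```bash
python3 - <<'E'
from h import *
s=ctrl.read_state(); print(s["t"],s["ee_pos"],s["wrist_force"],s["moment"],s["joint_pos"])
a=vision.snapshot("scene");A=crop(a,230,120,130,180,3.3)
cv2.imwrite("pics/c7.png",A)
from arc import *
arc(579.9,-163.9,538.4,-141.8,[-4,-8]+[-10]*6+[-6,-2])
E
```

```text
18.9333 [ 539.60292469 -140.58125767  123.10456162] [ 9.20962278 -8.84026818 -8.16144022] [-1.92248348 -2.14329474 -0.01304032] [-0.05436908  0.40471488  0.3158503   1.870577   -0.15781153  0.88812669
  1.90978295]
[[-0.0017, 0.0028, 0, 0, 0, 0], [-0.0038, 0.0053, 0, 0, 0, 0], [-0.0058, 0.0058, 0, 0, 0, 0], [-0.0067, 0.0047, 0, 0, 0, 0], [-0.0075, 0.0035, 0, 0, 0, 0], [-0.0079, 0.0021, 0, 0, 0, 0], [-0.0081, 0.0007, 0, 0, 0, 0], [-0.0082, -0.0007, 0, 0, 0, 0], [-0.0048, -0.0011, 0, 0, 0, 0], [-0.0016, -0.0005, 0, 0, 0, 0]] end [ 594.5 -119.2] 72.0
```

View pics/c7.png

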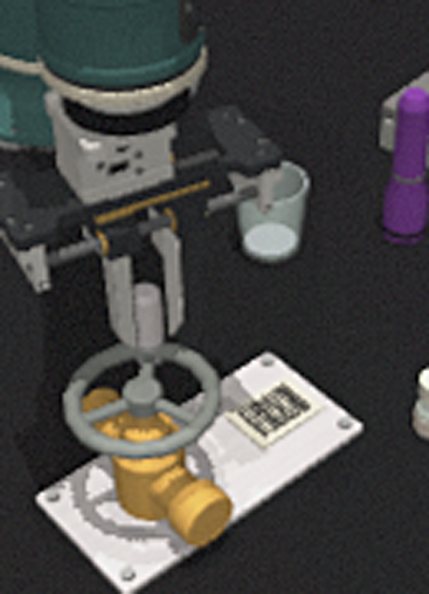

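The wheel follows: the crank is held between the fingers at (148,310), now at the rear of the wheel, with a small inward force. I'll shift the centre slightly and go on.

Call:
apply_moves([
  [-0.0022, 0.0025, 0, 0, 0, 0],
  [-0.0038, 0.0053, 0, 0, 0, 0],
  [-0.0058, 0.0058, 0, 0, 0, 0],
  [-0.0067, 0.0047, 0, 0, 0, 0],
  [-0.0075, 0.0035, 0, 0, 0, 0],
  [-0.0079, 0.0021, 0, 0, 0, 0],
  [-0.0081, 0.0007, 0, 0, 0, 0],
  [-0.0082, -0.0007, 0, 0, 0, 0],
  [-0.0048, -0.0011, 0, 0, 0, 0],
  [-0.0016, -0.0005, 0, 0, 0, 0],
])

```text
t: 19.82
ee_pos: [594.7, -119.3, 122.9]
orientation: [0.0, -3.14, 0.001]
wrist_force: [-4.7, -5.7, 4.9]
opening: 21.4
gripper_force: 20.0
```

```bash
python3 - <<'E'
from h import *
s=ctrl.read_state(); print(s["t"],s["ee_pos"],s["wrist_force"])
from arc import *
arc(580.4,-164.2,595.0,-119.5,[-4,-6]+[-6]*4+[-4,-3,-2,-1])
E
```

```text
19.8167 [ 594.72586256 -119.34502215  122.94481106] [-4.72467692 -5.6904299   4.89465399]
[[-0.0031, -0.0011, 0, 0, 0, 0], [-0.0044, -0.0021, 0, 0, 0, 0], [-0.0042, -0.0026, 0, 0, 0, 0], [-0.004, -0.0029, 0, 0, 0, 0], [-0.0036, -0.0034, 0, 0, 0, 0], [-0.0032, -0.0037, 0, 0, 0, 0], [-0.0019, -0.0027, 0, 0, 0, 0], [-0.0013, -0.0021, 0, 0, 0, 0], [-0.0008, -0.0014, 0, 0, 0, 0], [-0.0004, -0.0007, 0, 0, 0, 0]] end [ 621.9 -142.2] 27.9
```

Call:
apply_moves([
  [-0.0031, -0.0011, 0, 0, 0, 0],
  [-0.0044, -0.0021, 0, 0, 0, 0],
  [-0.0042, -0.0026, 0, 0, 0, 0],
  [-0.004, -0.0029, 0, 0, 0, 0],
  [-0.0036, -0.0034, 0, 0, 0, 0],
  [-0.0032, -0.0037, 0, 0, 0, 0],
  [-0.0019, -0.0027, 0, 0, 0, 0],
  [-0.0013, -0.0021, 0, 0, 0, 0],
  [-0.0008, -0.0014, 0, 0, 0, 0],
  [-0.0004, -0.0007, 0, 0, 0, 0],
])

```text
t: 20.65
ee_pos: [621.8, -141.6, 123.0]
orientation: [0.001, -3.141, -0.001]
wrist_force: [-4.7, 0.9, 5.3]
opening: 21.4
gripper_force: 20.0
```

```bash
python3 - <<'E'
from h import *
s=ctrl.read_state(); print(s["t"],s["ee_pos"],s["wrist_force"])
from arc import *
p=arc(580.4,-164.2,621.9,-142.2,[-1.2]*10)
p=arc(580.4,-164.2,*p,[-.6]*10)
E
```

```text
20.65 [ 621.77208503 -141.58845431  122.96885264] [-4.66153268  0.87575518  5.34938763]
[[-0.0005, -0.0009, 0, 0, 0, 0], [-0.0004, -0.0008, 0, 0, 0, 0], [-0.0004, -0.0009, 0, 0, 0, 0], [-0.0004, -0.0009, 0, 0, 0, 0], [-0.0004, -0.0009, 0, 0, 0, 0], [-0.0004, -0.001, 0, 0, 0, 0], [-0.0003, -0.0009, 0, 0, 0, 0], [-0.0003, -0.0009, 0, 0, 0, 0], [-0.0003, -0.001, 0, 0, 0, 0], [-0.0003, -0.0009, 0, 0, 0, 0]] end [ 625.6 -151.3] 15.9
[[-0.0001, -0.0005, 0, 0, 0, 0], [-0.0002, -0.0005, 0, 0, 0, 0], [-0.0001, -0.0004, 0, 0, 0, 0], [-0.0001, -0.0005, 0, 0, 0, 0], [-0.0001, -0.0005, 0, 0, 0, 0], [-0.0001, -0.0005, 0, 0, 0, 0], [-0.0001, -0.0004, 0, 0, 0, 0], [-0.0001, -0.0005, 0, 0, 0, 0], [-0.0001, -0.0005, 0, 0, 0, 0], [-0.0001, -0.0005, 0, 0, 0, 0]] end [ 626.7 -156.1] 9.9
```

Call:
apply_moves([
  [-0.0005, -0.0009, 0, 0, 0, 0],
  [-0.0004, -0.0008, 0, 0, 0, 0],
  [-0.0004, -0.0009, 0, 0, 0, 0],
  [-0.0004, -0.0009, 0, 0, 0, 0],
  [-0.0004, -0.0009, 0, 0, 0, 0],
  [-0.0004, -0.001, 0, 0, 0, 0],
  [-0.0003, -0.0009, 0, 0, 0, 0],
  [-0.0003, -0.0009, 0, 0, 0, 0],
  [-0.0003, -0.001, 0, 0, 0, 0],
  [-0.0003, -0.0009, 0, 0, 0, 0],
])

```text
t: 21.48
ee_pos: [625.7, -150.8, 123.0]
orientation: [0.001, -3.141, -0.0]
wrist_force: [-4.9, 1.7, 3.4]
opening: 21.3
gripper_force: 20.0
```

Call:
apply_moves([
  [-0.0001, -0.0005, 0, 0, 0, 0],
  [-0.0002, -0.0005, 0, 0, 0, 0],
  [-0.0001, -0.0004, 0, 0, 0, 0],
  [-0.0001, -0.0005, 0, 0, 0, 0],
  [0, 0, 0, 0, 0, 0],
  [0, 0, 0, 0, 0, 0],
  [0, 0, 0, 0, 0, 0],
  [0, 0, 0, 0, 0, 0],
  [0, 0, 0, 0, 0, 0],
  [0, 0, 0, 0, 0, 0],
])

```text
t: 22.32
ee_pos: [626.3, -153.0, 123.0]
orientation: [-0.001, 3.142, -0.0]
wrist_force: [-4.5, 1.2, 3.6]
opening: 21.5
gripper_force: 20.0
```

Call:
apply_moves([
  [-0.0001, -0.0005, 0, 0, 0, 0],
  [-0.0001, -0.0005, 0, 0, 0, 0],
  [-0.0001, -0.0004, 0, 0, 0, 0],
  [-0.0001, -0.0005, 0, 0, 0, 0],
  [-0.0001, -0.0005, 0, 0, 0, 0],
  [0, 0, 0, 0, 0, 0],
  [0, 0, 0, 0, 0, 0],
  [0, 0, 0, 0, 0, 0],
  [0, 0, 0, 0, 0, 0],
  [0, 0, 0, 0, 0, 0],
])

```text
t: 23.15
ee_pos: [626.6, -154.3, 123.0]
orientation: [0.002, -3.141, -0.002]
wrist_force: [-6.8, 6.3, 7.0]
opening: 21.0
gripper_force: 20.0
```

Call:
apply_moves([
  [0, -0.0005, 0, 0, 0, 0],
  [0, -0.0005, 0, 0, 0, 0],
  [0, -0.0005, 0, 0, 0, 0],
  [0, 0, 0, 0, 0, 0],
  [0, 0, 0, 0, 0, 0],
  [0, 0, 0, 0, 0, 0],
  [0, 0, 0, 0, 0, 0],
  [0, 0, 0, 0, 0, 0],
  [0, 0, 0, 0, 0, 0],
  [0, 0, 0, 0, 0, 0],
])

```text
t: 23.98
ee_pos: [626.6, -154.5, 122.9]
orientation: [0.003, -3.141, -0.004]
wrist_force: [-8.0, 11.8, 8.7]
opening: 21.6
gripper_force: 20.0
```

The stop is found: force builds to 12 N with no movement, and the crank is at about (626.5,-154.1), 12.3° against the 12.4° expected. Next I'll back off 720°.

```bash
python3 - <<'E'
from arc import *
st=[3.6,4,8]+[10]*69+[6,4,2,2]+[0]*4
print(sum(st),len(st))
p=(626.6,-157.1)
for i in range(0,80,10): p=arc(580.4,-164.2,*p,st[i:i+10],46.7)
E
```

```text
719.6 80
[[0.0006, 0.0029, 0, 0, 0, 0], [0.0008, 0.0031, 0, 0, 0, 0], [0.0022, 0.0061, 0, 0, 0, 0], [0.004, 0.0071, 0, 0, 0, 0], [0.0052, 0.0063, 0, 0, 0, 0], [0.0062, 0.0053, 0, 0, 0, 0], [0.007, 0.0042, 0, 0, 0, 0], [0.0076, 0.0029, 0, 0, 0, 0], [0.008, 0.0015, 0, 0, 0, 0], [0.0081, 0.0001, 0, 0, 0, 0]] end [ 576.9 -117.6] 94.3
[[0.008, -0.0013, 0, 0, 0, 0], [0.0077, -0.0027, 0, 0, 0, 0], [0.0071, -0.004, 0, 0, 0, 0], [0.0063, -0.0052, 0, 0, 0, 0], [0.0053, -0.0061, 0, 0, 0, 0], [0.0042, -0.007, 0, 0, 0, 0], [0.0029, -0.0077, 0, 0, 0, 0], [0.0015, -0.008, 0, 0, 0, 0], [0.0001, -0.0081, 0, 0, 0, 0], [-0.0013, -0.008, 0, 0, 0, 0]] end [ 535.1 -175.7] 194.3
[[-0.0027, -0.0077, 0, 0, 0, 0], [-0.004, -0.0071, 0, 0, 0, 0], [-0.0051, -0.0063, 0, 0, 0, 0], [-0.0062, -0.0053, 0, 0, 0, 0], [-0.007, -0.0042, 0, 0, 0, 0], [-0.0076, -0.0028, 0, 0, 0, 0], [-0.008, -0.0016, 0, 0, 0, 0], [-0.0082, -0.0001, 0, 0, 0, 0], [-0.008, 0.0013, 0, 0, 0, 0], [-0.0077, 0.0027, 0, 0, 0, 0]] end [ 599.6 -206.8] -65.8
[[-0.0071, 0.004, 0, 0, 0, 0], [-0.0063, 0.0052, 0, 0, 0, 0], [-0.0053, 0.0061, 0, 0, 0, 0], [
[... 846 characters left out ...]
062, -0.0053, 0, 0, 0, 0]] end [ 553.2 -202.1] 234.3
[[-0.007, -0.0042, 0, 0, 0, 0], [-0.0076, -0.0029, 0, 0, 0, 0], [-0.008, -0.0015, 0, 0, 0, 0], [-0.0081, -0.0001, 0, 0, 0, 0], [-0.0081, 0.0014, 0, 0, 0, 0], [-0.0076, 0.0026, 0, 0, 0, 0], [-0.0071, 0.004, 0, 0, 0, 0], [-0.0063, 0.0052, 0, 0, 0, 0], [-0.0053, 0.0062, 0, 0, 0, 0], [-0.0042, 0.007, 0, 0, 0, 0]] end [ 622.5 -184.4] -25.7
[[-0.0029, 0.0076, 0, 0, 0, 0], [-0.0015, 0.008, 0, 0, 0, 0], [-0.0002, 0.0049, 0, 0, 0, 0], [0.0001, 0.0033, 0, 0, 0, 0], [0.0002, 0.0016, 0, 0, 0, 0], [0.0002, 0.0016, 0, 0, 0, 0], [-0.0, -0.0, 0, 0, 0, 0], [-0.0, -0.0, 0, 0, 0, 0], [-0.0, -0.0, 0, 0, 0, 0], [-0.0, -0.0, 0, 0, 0, 0]] end [ 626.6 -157.4] 8.4
```

Call:
apply_moves([
  [0.0006, 0.0029, 0, 0, 0, 0],
  [0.0008, 0.0031, 0, 0, 0, 0],
  [0.0022, 0.0061, 0, 0, 0, 0],
  [0.004, 0.0071, 0, 0, 0, 0],
  [0.0052, 0.0063, 0, 0, 0, 0],
  [0.0062, 0.0053, 0, 0, 0, 0],
  [0.007, 0.0042, 0, 0, 0, 0],
  [0.0076, 0.0029, 0, 0, 0, 0],
  [0.008, 0.0015, 0, 0, 0, 0],
  [0.0081, 0.0001, 0, 0, 0, 0],
])

```text
t: 24.82
ee_pos: [576.4, -117.3, 123.1]
orientation: [-0.001, 3.141, -0.001]
wrist_force: [4.4, -8.6, -3.2]
opening: 21.4
gripper_force: 20.0
```

Call:
apply_moves([
  [0.008, -0.0013, 0, 0, 0, 0],
  [0.0077, -0.0027, 0, 0, 0, 0],
  [0.0071, -0.004, 0, 0, 0, 0],
  [0.0063, -0.0052, 0, 0, 0, 0],
  [0.0053, -0.0061, 0, 0, 0, 0],
  [0.0042, -0.007, 0, 0, 0, 0],
  [0.0029, -0.0077, 0, 0, 0, 0],
  [0.0015, -0.008, 0, 0, 0, 0],
  [0.0001, -0.0081, 0, 0, 0, 0],
  [-0.0013, -0.008, 0, 0, 0, 0],
])

```text
t: 25.65
ee_pos: [534.7, -175.2, 123.0]
orientation: [0.001, -3.141, -0.002]
wrist_force: [-0.2, 3.6, 2.5]
opening: 21.4
gripper_force: 20.0
```

Tracking is good with low forces, so I'll continue.

Call:
apply_moves([
  [-0.0027, -0.0077, 0, 0, 0, 0],
  [-0.004, -0.0071, 0, 0, 0, 0],
  [-0.0051, -0.0063, 0, 0, 0, 0],
  [-0.0062, -0.0053, 0, 0, 0, 0],
  [-0.007, -0.0042, 0, 0, 0, 0],
  [-0.0076, -0.0028, 0, 0, 0, 0],
  [-0.008, -0.0016, 0, 0, 0, 0],
  [-0.0082, -0.0001, 0, 0, 0, 0],
  [-0.008, 0.0013, 0, 0, 0, 0],
  [-0.0077, 0.0027, 0, 0, 0, 0],
])

```text
t: 26.48
ee_pos: [600.6, -206.8, 123.0]
orientation: [-0.0, 3.142, -0.001]
wrist_force: [-4.1, -0.6, 3.4]
opening: 21.7
gripper_force: 20.0
```

Call:
apply_moves([
  [-0.0071, 0.004, 0, 0, 0, 0],
  [-0.0063, 0.0052, 0, 0, 0, 0],
  [-0.0053, 0.0061, 0, 0, 0, 0],
  [-0.0042, 0.007, 0, 0, 0, 0],
  [-0.0028, 0.0076, 0, 0, 0, 0],
  [-0.0016, 0.008, 0, 0, 0, 0],
  [-0.0001, 0.0082, 0, 0, 0, 0],
  [0.0013, 0.008, 0, 0, 0, 0],
  [0.0027, 0.0077, 0, 0, 0, 0],
  [0.004, 0.0071, 0, 0, 0, 0],
])

```text
t: 27.32
ee_pos: [618.8, -136.9, 123.0]
orientation: [-0.001, 3.141, -0.0]
wrist_force: [-1.9, -5.5, 1.5]
opening: 21.1
gripper_force: 20.0
```

Call:
apply_moves([
  [0.0052, 0.0063, 0, 0, 0, 0],
  [0.0061, 0.0053, 0, 0, 0, 0],
  [0.007, 0.0042, 0, 0, 0, 0],
  [0.0076, 0.0029, 0, 0, 0, 0],
  [0.008, 0.0015, 0, 0, 0, 0],
  [0.0082, 0.0001, 0, 0, 0, 0],
  [0.008, -0.0013, 0, 0, 0, 0],
  [0.0077, -0.0027, 0, 0, 0, 0],
  [0.0071, -0.004, 0, 0, 0, 0],
  [0.0063, -0.0052, 0, 0, 0, 0],
])

```text
t: 28.15
ee_pos: [547.9, -130.1, 123.0]
orientation: [-0.001, 3.14, -0.0]
wrist_force: [9.6, -4.7, -5.8]
opening: 21.2
gripper_force: 20.0
```

Call:
apply_moves([
  [0.0053, -0.0062, 0, 0, 0, 0],
  [0.0042, -0.007, 0, 0, 0, 0],
  [0.0029, -0.0076, 0, 0, 0, 0],
  [0.0015, -0.008, 0, 0, 0, 0],
  [0.0001, -0.0081, 0, 0, 0, 0],
  [-0.0013, -0.008, 0, 0, 0, 0],
  [-0.0027, -0.0077, 0, 0, 0, 0],
  [-0.004, -0.0071, 0, 0, 0, 0],
  [-0.0052, -0.0063, 0, 0, 0, 0],
  [-0.0062, -0.0053, 0, 0, 0, 0],
])

```text
t: 28.98
ee_pos: [553.7, -202.9, 123.0]
orientation: [-0.0, -3.141, 0.0]
wrist_force: [-2.1, 3.2, 3.9]
opening: 21.5
gripper_force: 20.0
```

Call:
apply_moves([
  [-0.007, -0.0042, 0, 0, 0, 0],
  [-0.0076, -0.0029, 0, 0, 0, 0],
  [-0.008, -0.0015, 0, 0, 0, 0],
  [-0.0081, -0.0001, 0, 0, 0, 0],
  [-0.0081, 0.0014, 0, 0, 0, 0],
  [-0.0076, 0.0026, 0, 0, 0, 0],
  [-0.0071, 0.004, 0, 0, 0, 0],
  [-0.0063, 0.0052, 0, 0, 0, 0],
  [-0.0053, 0.0062, 0, 0, 0, 0],
  [-0.0042, 0.007, 0, 0, 0, 0],
])

```text
t: 29.82
ee_pos: [623.4, -183.6, 123.0]
orientation: [-0.001, 3.141, -0.001]
wrist_force: [-3.6, -2.2, 1.7]
opening: 21.4
gripper_force: 20.0
```

Call:
apply_moves([
  [-0.0029, 0.0076, 0, 0, 0, 0],
  [-0.0015, 0.008, 0, 0, 0, 0],
  [-0.0002, 0.0049, 0, 0, 0, 0],
  [0.0001, 0.0033, 0, 0, 0, 0],
  [0.0002, 0.0016, 0, 0, 0, 0],
  [0.0002, 0.0016, 0, 0, 0, 0],
  [0, 0, 0, 0, 0, 0],
  [0, 0, 0, 0, 0, 0],
  [0, 0, 0, 0, 0, 0],
  [0, 0, 0, 0, 0, 0],
])

```text
t: 30.65
ee_pos: [626.9, -156.8, 123.0]
orientation: [-0.001, 3.141, 0.001]
wrist_force: [2.3, 2.1, 1.0]
opening: 21.3
gripper_force: 20.0
```

Call:
apply_moves([
  [0.0001, 0.0005, 0, 0, 0, 0],
  [0.0001, 0.0005, 0, 0, 0, 0],
  [0.0001, 0.0005, 0, 0, 0, 0],
  [0.0001, 0.0005, 0, 0, 0, 0],
  [0.0001, 0.0007, 0, 0, 0, 0],
  [0, 0, 0, 0, 0, 0],
  [0, 0, 0, 0, 0, 0],
  [0, 0, 0, 0, 0, 0],
  [0, 0, 0, 0, 0, 0],
  [0, 0, 0, 0, 0, 0],
])

```text
t: 31.48
ee_pos: [626.4, -154.7, 123.1]
orientation: [-0.0, 3.141, -0.0]
wrist_force: [5.4, -1.8, 0.1]
opening: 21.7
gripper_force: 20.0
```

```bash
python3 - <<'E'
from h import *
s=ctrl.read_state(); print(s["t"],s["ee_pos"],s["wrist_force"])
a=vision.snapshot("scene");A=crop(a,230,60,220,240,2.4)
cv2.imwrite("pics/c8.png",A)
E
```

```text
31.4833 [ 626.36325129 -154.67980758  123.06869714] [ 5.38653828 -1.78621759  0.09320977]
```

View pics/c8.png

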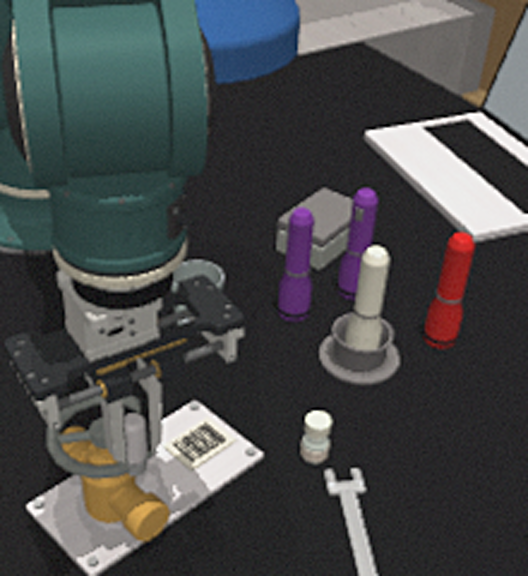

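The crank is still gripped at (135,435), and the scanner is upright in its stand at (370,310). One last 0.6 mm (about 0.7°) correction.

Call:
apply_moves([
  [0, 0.0003, 0, 0, 0, 0],
  [0, 0.0003, 0, 0, 0, 0],
  [0, 0, 0, 0, 0, 0],
  [0, 0, 0, 0, 0, 0],
  [0, 0, 0, 0, 0, 0],
  [0, 0, 0, 0, 0, 0],
  [0, 0, 0, 0, 0, 0],
  [0, 0, 0, 0, 0, 0],
  [0, 0, 0, 0, 0, 0],
  [0, 0, 0, 0, 0, 0],
])

```text
t: 32.37
ee_pos: [626.2, -153.9, 123.0]
orientation: [-0.0, 3.142, -0.0]
wrist_force: [4.0, -1.4, 0.9]
opening: 21.7
gripper_force: 20.0
```

```bash
python3 -c "
from plant import job
print(job.hand_in())"
```

```text
the job is handed in; nothing more can be done
None
```

I handed the job in at about 32 s, and no verdict came back: I held the scanner still over the tag for over 2 s and put it back upright in its stand, then closed the valve to its stop and backed it off two full turns (within about 1°), with the crank handle still gripped.

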